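# Try a stamping die in the slot gauge and bin it

### The job

Take the die that stands on the black board and try its brass tongue, foot first, in the gap of the inclined slot gauge: lower it as far as it will freely go and let it rest there a moment, without forcing it. If it goes right down to the floor of the gap put it in the pale pass tray, if it is stopped at the mouth put it in the purple reject tub beside that tray. Leave the die in the brown waiting tray and the jar, tin and can round about alone.

Things in the scene. Friction and masses are not known exactly. Their poses are not given: they have to be found in the camera images.
- die_1: loose upright stamping die, 0.12 kg: brass tongue 30 mm long (own x), 30 high, nominally 14 thick (own y; oversize: some 3.5 thicker), under a dark wood handle 18 x 18, 34 high, to grip; 64 high in all. Origin: centre of the tongue's underside, z up to the handle. One of die_1, die_2 stands on the black board, the other in the waiting tray; the number says nothing of its size
- die_2: the other die, same make and looks as die_1, same frame. Either may be the one on the board
- gauge: slot gauge fixed to the bench: blue base plate 104 x 84 x 10 mm carrying an inclined steel head. Origin near the middle of the plate's underside, x away from the robot
- gauge_head: steel head of the gauge, leaning 30 deg back to the robot: two 12 mm jaws with a gap 16 mm wide (own y), 22 deep (z), 40 long (x), ends open, 3 mm 45-deg lead-in. Origin: centre of the gap's floor, 45 mm above the bench; z straight out of the gap (up, towards the robot). Die enters foot first along -z, thickness across y: a good one goes to the floor (foot z = 0), an oversize one stops hard at foot z = 20
- test_board: black leather-covered board, 80 x 98 mm, 5.6 thick, fixed; origin at the centre of its underside. The die to be tested stands on it
- waiting_tray: square low brown wooden tray, 85 x 85 x 18 mm, floor and walls 6 mm, fixed; origin at the centre of its underside. Holds the die that is not yet due
- pass_tray: square pale wooden open tray, 110 x 110 x 30 mm, floor and walls 5 mm, fixed; origin at the centre of its underside. For dies that pass
- reject_tub: round purple plastic tub, 104 mm across the rim, 55 mm high, inner floor 3 mm up, 68 mm across, fixed, right of the gauge (a similar tub far left is not meant); origin at the centre of its underside. For dies that fail
- pink_jar: bystander: pink jar with black lid, 49 mm across, 58 mm high, loose
- findings_tin: bystander: low round grey tin with rings, 66 mm across, 37 mm high, loose
- brass_can: bystander: brass can, 36 mm across, 64 mm high, loose
Not all that is in view belongs to the job. Leave any green or red look-alike of the reject_tub alone.

How it is judged:
By the outcome, as a careful person would: the job done as asked, in the order asked, and still so for the second after the job is handed in, with the robot touching nothing.
It also fails if it takes over 42 s, if anything falls off the work surface, if the arm or the gripper's body presses on something with over 40 N, if the wrist force passes 120 N, or if a joint passes its speed limit or range.

### The arm

A 6-joint arm with a two-finger parallel gripper is mounted at the origin on a cart in front of the work surface, level with it; the furniture and walls round the work are solid. World frame = base frame: x ahead of the robot, y to its left, z up, the work surface at z = 0. Lengths are in mm, angles in rad, forces in N, time in s.
With the tool pointing down it reaches from about 300 to 875 mm from the base axis. Payload 4.2 kg.
Tool frame: the origin (TCP) lies at the very end of the fingers, on their centre line; the grasp point (between the pads) lies 19 mm behind it (r.pinch_z is the distance from the TCP to the grasp point, in mm); x points along the fingers, y is the direction in which the jaws open and shut, and the axes are right-handed (so a half turn about x gives the same grasp; the last joint's range is limited). The gripper opens to 85 mm and grips with 20 to 120 N. Pads are 22 mm wide; open, the fingers measure 114 mm over their backs; the gripper's body (76 mm by 85 mm) begins 54 mm behind the grasp point. The pads swing forward as they close: fully open they stand 13 mm farther back than shut.
Start: joints at [1.241, 0.32, 1.565, -0, 1.257, -0.02], TCP at [175.301, 547.641, 231.338] pointing down, gripper open.
Joint ranges: [-3.11, 3.11], [-0.84, 2.01], [0.21, 2.61], [-1.34, 4.49], [0.05, 2.63], [-2.56, 2.56]. Speed limits (rad/s): [2.57, 2.57, 3.14, 3.14, 3.14, 3.14].

### API

Orientations are given as [roll, pitch, yaw] about the fixed x, y, z axes, in that order (R = Rz(yaw) Ry(pitch) Rx(roll)).
In Python, from bench import r gives the robot as it stands.
- The arm moves only by the shell command python3 -m crank 'ROWS'. ROWS is text: rows parted by semicolons, each of 5 numbers parted by spaces: the shift along the tool's x, y, z in cm, then the turn about the tool's x in degrees, then the finger opening in cm, from 0 to 8.54. In form: tx ty tz yaw grip; .... A call has 1 to 8 rows; each row is the pose to reach, as a shift and turn from the pose commanded when the call began, along the tool's axes at that moment; what a row does not reach only later rows make up. A row lasts 1/8 s, in which the tool goes at most 62.5 mm and 10.7 degrees, less where a joint would pass 70% of its speed; a pose out of reach is approached as far as the arm can. A call with a gripper value outside its range is refused whole. The fingers move at their own pace and stop on an object; the grip force is fixed at half the most. Time passes only in rows, so rows that repeat a pose let the fingers close. It gives the time, the measured TCP pose, the force and the opening at its end, in the units of the state.
- r.observe(): the state, without advancing time (a new reading comes with each control period).
- r.capture(name): name is "scene" or "top" or "wrist"; returns a dict with "pixels" (384x512x3 uint8, red, green, blue), "depth" (384x512 float32, mm along the optical axis (not along the pixel's ray), 0 where there is no reading), "mtx" (3x3 intrinsics, pixels), "k1" (the pictures are not rectified: a ray, as slopes to the right and down, at radius r is drawn at 1 + k1 r^2 times it, then the intrinsics apply), "world_from_camera" (4x4, takes a point from camera to world coordinates); the wrist camera has in their place "mount" (4x4, takes a point from camera to tool coordinates, whose origin is the TCP and whose axes are the tool frame's). Camera axes: x right, y down, z forward; pixel columns grow to the right and rows downward; lengths in mm; the calibration is good to about 2 mm. A picture is of the moment at which its call begins: read the wrist's pose just before it.
- r.close_job(): hands the job in, once; it reports no verdict.
The state is a dict: "t": time; "joint_positions": joint angles; "qvel": joint speeds; "joint_efforts": joint torques, N m; "tool_pos": TCP position; "tcp_rot": TCP orientation; "contact_force": force on the tool from outside, world axes, zero at the start; "wrist_torque": the same for the moment, N m; "opening": finger opening in mm.
Only numpy, scipy, OpenCV 4.12 (cv2) and the standard library are available. Lean on these libraries where they do the work, as an engineer would, in place of code of your own. Each camera call takes 0.05 s, during which the arm holds its last target.

## Working session

There is one attempt and no reset: what is moved stays moved. The work goes in short steps, Python scripts to look and compute and a shell command to move; the robot and the scene stay as the last step left them, time stands still between calls to the robot, and variables do not carry over. Pictures are saved under pics/ and viewed, and the job is handed in when it is done.

```bash
ls; mkdir -p pics; cat > h.py <<'E'
import numpy as np, cv2
from bench import r
def save(c,n): cv2.imwrite('pics/'+n+'.png',cv2.cvtColor(c['pixels'],cv2.COLOR_RGB2BGR))
E
python3 - <<'E'
from h import *
import pickle
print(r.observe(), r.pinch_z)
for n in ['scene','top','wrist']:
    c=r.capture(n); save(c,n+'0'); pickle.dump(c,open(n+'0.pkl','wb'))
    print(n,c['mtx'].tolist(),c['k1'],np.round(c.get('world_from_camera',c.get('mount')),4).tolist())
E
```

```text
pics
{'t': 0.0, 'joint_positions': array([ 1.24102641e+00,  3.20298082e-01,  1.56569910e+00,  2.24700383e-05,
        1.25738776e+00, -2.00282885e-02]), 'qvel': array([-8.12441225e-04, -2.14699684e-03, -3.95709631e-05,  1.41939902e-03,
       -2.97564483e-04,  2.08643246e-04]), 'joint_efforts': array([-3.35390914e-04, -4.15507185e+01, -2.34158206e+01,  1.42354047e-04,
        8.20679648e-03, -1.20960129e-05]), 'tool_pos': array([175.11895019, 547.17704365, 230.47091355]), 'tcp_rot': array([-1.60274344,  1.56900391, -1.91249201]), 'contact_force': array([ 0.29290044, -0.00780628,  0.92704298]), 'wrist_torque': array([-0.04924459, -0.08759063,  0.03498331]), 'opening': 85.31789294346957} 18.700000000000003
scene [[365.10217061656607, 0.0, 254.39545103869597], [0.0, 365.10217061656607, 189.9565130622483], [0.0, 0.0, 1.0]] -0.03757221354481389 [[0.5959, -0.4353, 0.6749, -201.4707], [-0.8031, -0.3307, 0.4957, -657.3259], [0.0074, -0.8373, -0.5467, 721.3963], [0.0, 0.0, 0.0, 1.0]]
top [[370.66970807267074, 0.0, 259.4387972759707], [0.0, 370.66970807267074, 189.4752691312958], [0.0, 0.0, 1.0]] 0.016812869869701985 [[0.0638, -0.9755, 0.2107, 302.5492], [-0.998, -0.0616, 0.017, -71.1099], [-0.0036, -0.2114, -0.9774, 1430.0859], [0.0, 0.0, 0.0, 1.0]]
wrist [[305.6730067290353, 0.0, 257.6511986611779], [0.0, 305.6730067290353, 192.63599765111417], [0.0, 0.0, 1.0]] -0.0652702686216725 [[0.0012, -0.2607, 0.9654, -142.865], [1.0, 0.0003, -0.0012, 0.4425], [-0.0, 0.9654, 0.2607, -65.7567], [0.0, 0.0, 0.0, 1.0]]
```

View pics/scene0.png

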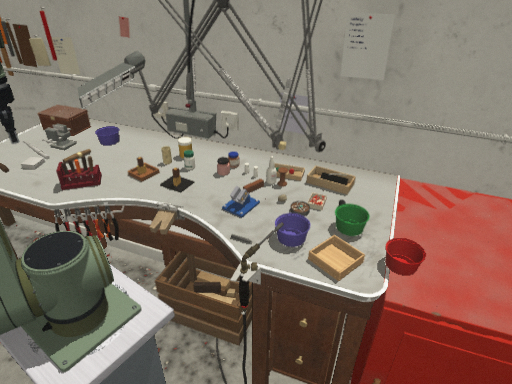

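View pics/top0.png

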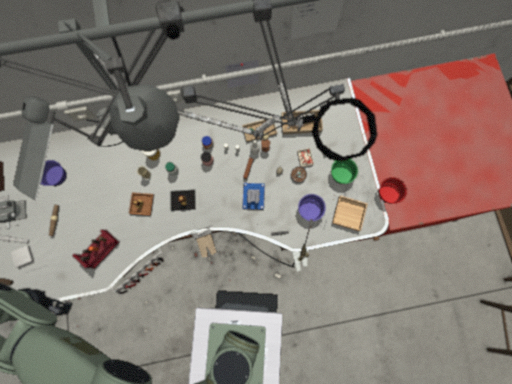

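View pics/wrist0.png

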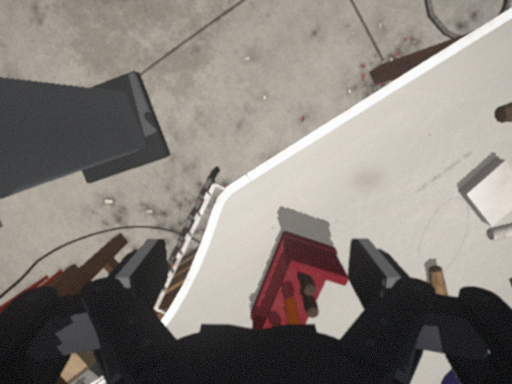

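```bash
cat >> h.py <<'E'
import pickle
from scipy.spatial.transform import Rotation as Ro
def rays(c,uv):
    d=np.array([c['k1'],0,0,0]); 
    return cv2.undistortPoints(np.array(uv,float).reshape(-1,1,2),c['mtx'],d)[:,0]
def wfc(c,st=None):
    if 'world_from_camera' in c: return c['world_from_camera']
    T=np.eye(4);T[:3,:3]=Ro.from_euler('xyz',st['tcp_rot']).as_matrix();T[:3,3]=st['tool_pos']
    return T@c['mount']
def onplane(c,uv,z,st=None):
    T=wfc(c,st);n=rays(c,uv);d=np.c_[n,np.ones(len(n))]@T[:3,:3].T
    s=(z-T[2,3])/d[:,2];return T[:3,3]+d*s[:,None]
def cloud(c,st=None):
    h,w=c['depth'].shape;v,u=np.mgrid[:h,:w]
    n=rays(c,np.stack([u.ravel(),v.ravel()],1)); D=c['depth'].ravel()
    P=np.c_[n*D[:,None],D]; T=wfc(c,st); P=P@T[:3,:3].T+T[:3,3]; P[D==0]=np.nan
    return P.reshape(h,w,3)
E
python3 - <<'E'
from h import *
c=pickle.load(open('top0.pkl','rb')); P=cloud(c)
for n,(u,v) in dict(board=(188,194),board2=(174,208),tray=(150,198),die_b=(182,201),die_w=(140,204),gauge=(254,196),tub=(310,208),pas=(348,215),tin=(299,174),jar=(207,158),lamp=(145,118),arm=(35,110),arm2=(230,125),mag=(330,100),rope=(150,83),redred=(97,250)).items():
    print(n,np.round(P[v,u]), np.round(onplane(c,[(u,v)],0)[0]))
im=c['pixels'][120:260,110:400]; cv2.imwrite('pics/topz.png',cv2.cvtColor(cv2.resize(im,(798,385),interpolation=cv2.INTER_CUBIC),cv2.COLOR_RGB2BGR))
c=pickle.load(open('scene0.pkl','rb'))
im=c['pixels'][125:285,110:390]; cv2.imwrite('pics/scenez.png',cv2.cvtColor(cv2.resize(im,(798,456),interpolation=cv2.INTER_CUBIC),cv2.COLOR_RGB2BGR))
E
```

```text
board [574. 232.   5.] [575. 233.   0.]
board2 [515. 280.   9.] [516. 282.   0.]
tray [549. 379.   4.] [550. 380.   0.]
die_b [537. 242.  52.] [546. 254.   0.]
die_w [518. 405.  33.] [523. 416.   0.]
gauge [574. -28.  47.] [583. -27.   0.]
tub [ 550. -248.   -3.] [ 549. -248.    0.]
pas [ 530. -394.    7.] [ 531. -396.    0.]
tin [ 679. -198.   17.] [ 684. -199.    0.]
jar [710. 163.  58.] [727. 172.   0.]
lamp [581. 176. 742.] [881. 443.   0.]
arm [731. 640. 381.] [887. 898.   0.]
arm2 [761.  60. 280.] [873.  91.   0.]
mag [1010. -315.   -3.] [1009. -315.    0.]
rope [917. 357. 236.] [1039.  442.    0.]
redred [336. 535.  48.] [337. 556.   0.]
```

View pics/topz.png

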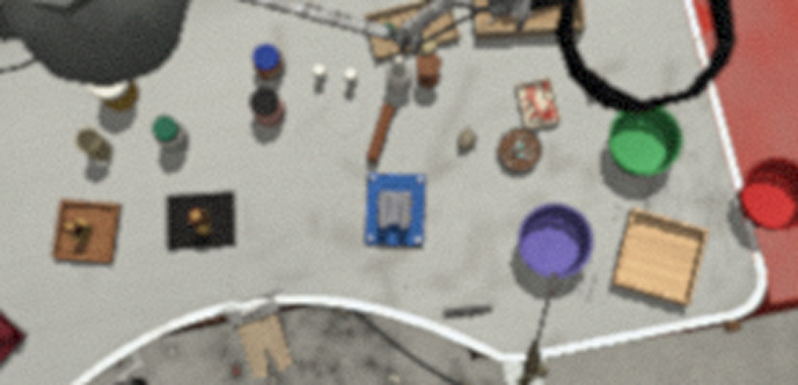

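View pics/scenez.png

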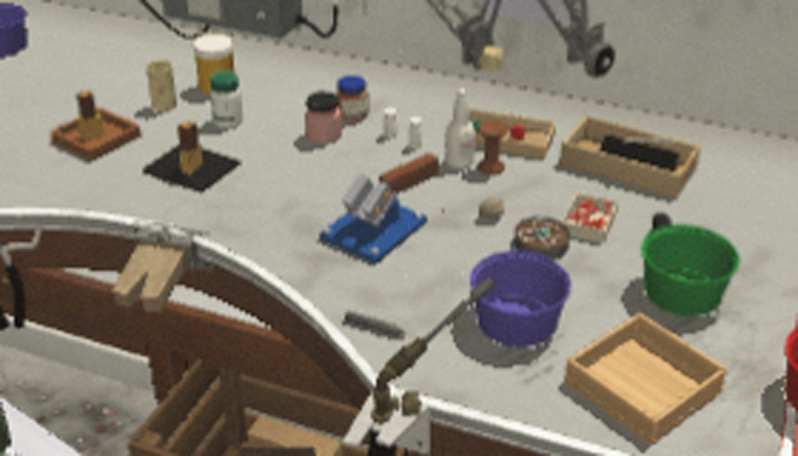

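```bash
cat >> h.py <<'E'
def R0(st): return Ro.from_euler('xyz',st['tcp_rot']).as_matrix()
def sh(st,target,tyaw=None):
    """rows shift in cm to bring measured TCP to target; tyaw: desired world heading(deg) of tool y (mod 180)"""
    R=R0(st); d=R.T@(np.array(target)-st['tool_pos'])/10
    out=np.round(d,2).tolist()
    if tyaw is not None:
        h=np.degrees(np.arctan2(R[1,1],R[0,1])); a=(tyaw-h+90)%180-90
        # turn about tool x (down) by +a reduces heading
        out+= [round(-a,1), 'now heading',round(h,1)]
    return out
E
python3 - <<'E'
from h import *
st=r.observe(); print(np.round(R0(st),3)); 
print(sh(st,(540,250,230),90), sh(st,(450,250,230),90))
E
```

```text
[[-0.     0.305  0.952]
 [-0.001  0.952 -0.305]
 [-1.    -0.001 -0.   ]]
[0.09, -17.19, 43.81, np.float64(-17.8), 'now heading', np.float64(72.2)] [0.09, -19.94, 35.24, np.float64(-17.8), 'now heading', np.float64(72.2)]
```

```bash
python3 -c "
from h import *
print(sh(r.observe(),(605,252,230),90))"
```

```text
[0.09, -15.02, 49.94, np.float64(-17.8), 'now heading', np.float64(72.2)]
```

```bash
python3 -m crank '0 -1.5 5 -2 8.5; 0 -3.3 11 -5 8.5; 0 -5.1 17 -8 8.5; 0 -6.9 23 -10 8.5; 0 -8.7 29 -12 8.5; 0 -10.5 35 -14 8.5; 0 -12.3 41 -16 8.5; 0 -14.1 47 -17.8 8.5' && python3 -m crank '0 -0.9 3 0 8.5; 0 -0.9 3 0 8.5'; python3 - <<'E'
from h import *
st=r.observe(); c=r.capture('wrist'); pickle.dump((st,c),open('w1.pkl','wb')); save(c,'w1'); print(np.round(st['tool_pos']),st['t'])
E
```

```text
t: 1.15
tool_pos: [580.5, 269.2, 231.0]
tcp_rot: [2.712, 1.57, 2.714]
contact_force: [0.3, 1.6, -0.6]
opening: 84.7
t: 1.4
tool_pos: [610.8, 260.2, 230.1]
tcp_rot: [-2.683, 1.57, -2.686]
contact_force: [-0.6, 1.4, -0.7]
opening: 85.2
[611. 260. 230.] 1.4
```

View pics/w1.png

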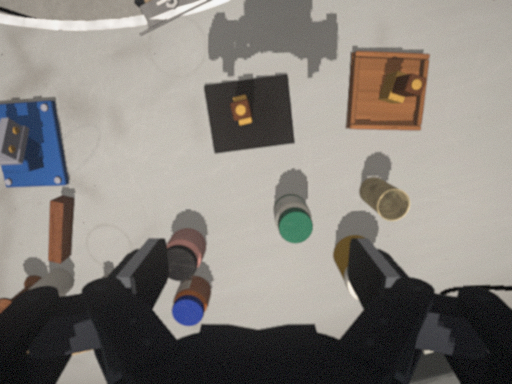

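```bash
python3 - <<'E'
from h import *
st,c=pickle.load(open('w1.pkl','rb'))
im=c['pixels'][60:165,190:310]; cv2.imwrite('pics/w1z.png',cv2.cvtColor(cv2.resize(im,None,fx=5,fy=5,interpolation=cv2.INTER_CUBIC),cv2.COLOR_RGB2BGR))
im=c['pixels'][80:200,0:120]; cv2.imwrite('pics/w1g.png',cv2.cvtColor(cv2.resize(im,None,fx=5,fy=5,interpolation=cv2.INTER_CUBIC),cv2.COLOR_RGB2BGR))
E
```

```text
(no output)
```

View pics/w1z.png

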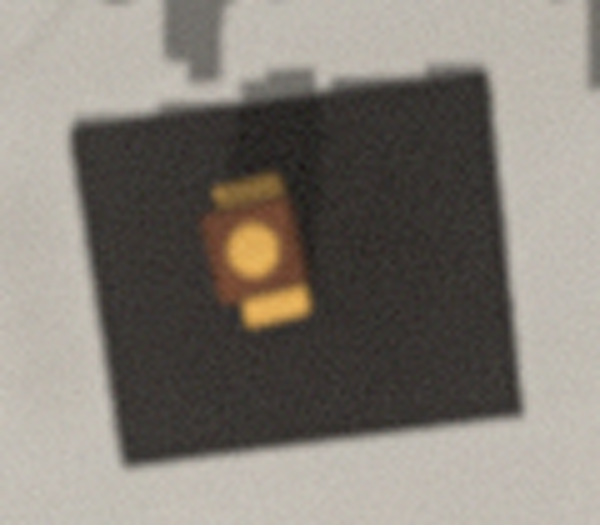

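View pics/w1g.png

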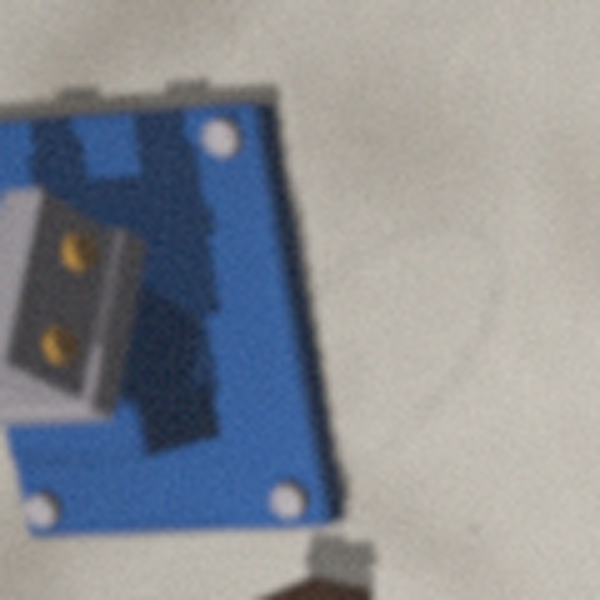

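```bash
python3 - <<'E'
from h import *
st,c=pickle.load(open('w1.pkl','rb'))
z=lambda a:[(190+x/5-.4,60+y/5-.4) for x,y in a]
b=onplane(c,z([(73,125),(485,70),(520,412),(125,465)]),5.6,st); print('board',b.round(1),b.mean(0))
for i in range(4):
    e=b[(i+1)%4]-b[i]; print(np.hypot(*e[:2]),np.degrees(np.arctan2(e[1],e[0])))
t=onplane(c,z([(213,185),(280,173),(313,315),(248,328)]),35.6,st); print('tongue',t.round(1),t.mean(0))
for i in range(4):
    e=t[(i+1)%4]-t[i]; print(np.hypot(*e[:2]),np.degrees(np.arctan2(e[1],e[0])))
print('handle top',onplane(c,z([(252,249)]),69.6,st))
P=cloud(c,st); print(P[110,240],P[75,300], P[121,246])
E
```

```text
board [[515.5 198.9   5.6]
 [503.8 293.2   5.6]
 [581.4 303.    5.6]
 [593.9 208.2   5.6]] [548.67068922 250.83795616   5.6       ]
95.02093090782479 97.04491737996283
78.22188808767184 7.2296803162637495
95.6711887084798 -82.4933444792647
78.99346000065901 -173.24151952369974
tongue [[530.4 233.3  35.6]
 [528.  247.5  35.6]
 [557.6 254.3  35.6]
 [560.3 240.2  35.6]] [544.06471812 243.83418008  35.6       ]
14.446711014575365 99.52947509498657
30.363846000063095 12.958887602283472
14.351722270256198 -79.0798264752876
30.7175714186756 -166.89524507320814
handle top [[543.82550797 243.3097488   69.6       ]]
[544.39261607 243.38637132  71.07571301] [504.62581119 309.3224629   -0.61248827] [555.82529739 247.6963245   36.95536937]
```

```bash
python3 -c "
from h import *
st=r.observe();print(st['joint_positions'])
print(sh(st,(544,243.5,100),102.5),sh(st,(544,243.5,36.5),102.5))"
```

```text
[ 3.87208270e-01  4.61753678e-01  1.34377911e+00  5.13523529e-04
  1.33789678e+00 -1.18303649e+00]
[13.05, -1.76, -6.5, np.float64(-12.5), 'now heading', np.float64(90.0)] [19.4, -1.76, -6.49, np.float64(-12.5), 'now heading', np.float64(90.0)]
```

```bash
python3 -m crank '4 -0.6 -2 -6 5; 8 -1.2 -4 -12.5 5; 12 -1.76 -6.5 -12.5 5; 15 -1.76 -6.5 -12.5 5; 17 -1.76 -6.5 -12.5 5; 19.4 -1.76 -6.5 -12.5 5; 19.4 -1.76 -6.5 -12.5 5'; python3 - <<'E'
from h import *
st=r.observe(); c=r.capture('wrist'); save(c,'w2'); print(sh(st,(544,243.5,36.5),102.5))
E
```

```text
t: 2.33
tool_pos: [541.6, 244.2, 36.0]
tcp_rot: [-3.02, 1.566, -2.799]
contact_force: [0.5, 0.1, -0.9]
opening: 50.3
[-0.05, -0.12, 0.22, np.float64(0.1), 'now heading', np.float64(102.6)]
```

View pics/w2.png

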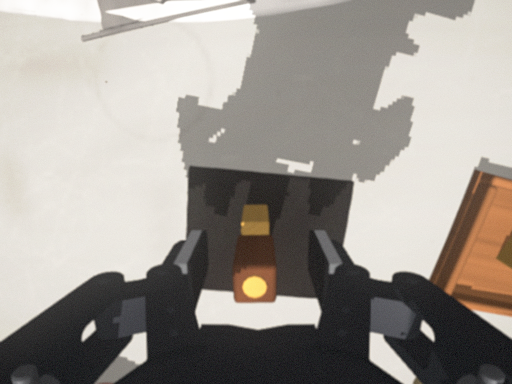

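```bash
python3 -m crank '0 0 0.2 0 2.5; 0 0 0.2 0 0.5; 0 0 0.2 0 0.5; 0 0 0.2 0 0.5; 0 0 0.2 0 0.5; 0 0 0.2 0 0.5; -1 0 0.2 0 0.5; -2.5 0 0.2 0 0.5'; python3 - <<'E'
from h import *
st=r.observe(); R=R0(st); print(R.round(3),np.round(st['tool_pos'],1))
print('right side plan', sh(st,(550,160,65),7))
E
```

```text
t: 3.38
tool_pos: [545.5, 244.1, 62.4]
tcp_rot: [-2.935, 1.569, -2.716]
contact_force: [0.0, 0.4, -1.3]
opening: 17.4
[[-0.002 -0.217  0.976]
 [-0.001  0.976  0.217]
 [-1.    -0.    -0.002]] [545.5 244.1  62.4]
right side plan [-0.25, -8.3, -1.39, np.float64(-84.5), 'now heading', np.float64(102.5)]
```

```bash
python3 -m crank '0 -1 0 10.5 0.5; 0 -2 -0.2 21 0.5; 0 -3 -0.4 31.5 0.5; 0 -4 -0.6 42 0.5; 0 -5 -0.8 52.5 0.5; 0 -6 -0.9 63 0.5; 0 -6.2 -0.9 73.5 0.5; 0 -6.2 -0.9 84 0.5' && python3 -m crank '0 0 0 11.5 0.5; 0 0 0 11.5 0.5;0 0 0 11.5 0.5';  python3 - <<'E'
from h import *
st=r.observe(); R=R0(st); print(R.round(3),np.round(st['tool_pos'],1))
print(sh(st,(557.5,180.7,60),7))
c=r.capture('wrist'); save(c,'w3'); pickle.dump((st,c),open('w3.pkl','wb'))
E
```

```text
t: 4.38
tool_pos: [550.9, 181.6, 63.1]
tcp_rot: [1.484, 1.57, 0.23]
contact_force: [-0.1, -0.2, -1.7]
opening: 17.1
t: 4.75
tool_pos: [550.9, 182.0, 62.7]
tcp_rot: [1.836, 1.57, 0.39]
contact_force: [-0.4, -0.4, -1.5]
opening: 16.9
[[ 0.     0.992  0.125]
 [ 0.     0.125 -0.992]
 [-1.     0.    -0.   ]] [550.9 182.   62.7]
[0.27, 0.64, 0.21, np.float64(0.2), 'now heading', np.float64(7.2)]
```

View pics/w3.png

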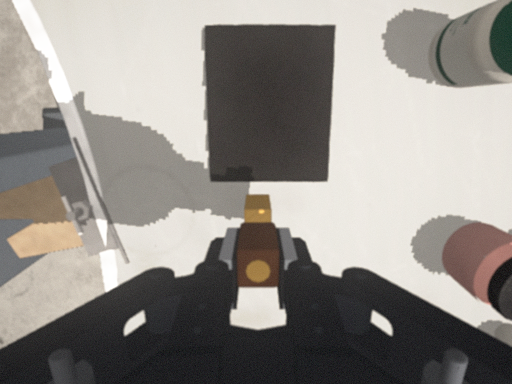

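```bash
python3 - <<'E'
from h import *
st,c=pickle.load(open('w3.pkl','rb')); R=R0(st)
f=lambda uv,z:(R.T@(onplane(c,[uv],z,st)[0]-st['tool_pos'])).round(1)
for u in (215,268,320): print('edge',f((u,181.5),5.6))
print('tongue near top edge',f((246,196),62),f((270,196),62)); print('handle top',f((258,271),96))
E
```

```text
edge [ 57.1 -28.5 -19.7]
edge [ 57.1   7.1 -19.7]
edge [ 57.1  42.1 -19.8]
tongue near top edge [  0.7  -5.5 -25.6] [  0.7   6.2 -25.6]
handle top [-33.3   0.4  -3.9]
```

```bash
python3 - <<'E'
from h import *
st,c=pickle.load(open('w3.pkl','rb')); R=R0(st)
f=lambda uv,z:(R.T@(onplane(c,[uv],z,st)[0]-st['tool_pos'])).round(1)
print('foot',f((246,196),32.5),f((270,196),32.5),'top edge',f((258,222),62.5)); 
im=c['pixels'][170:300,200:320]; cv2.imwrite('pics/w3z.png',cv2.cvtColor(cv2.resize(im,None,fx=4.5,fy=4.5,interpolation=cv2.INTER_CUBIC),cv2.COLOR_RGB2BGR))
E
```

```text
foot [ 30.2  -6.7 -17.2] [ 30.2   7.5 -17.2] top edge [  0.2   0.4 -12.3]
```

View pics/w3z.png

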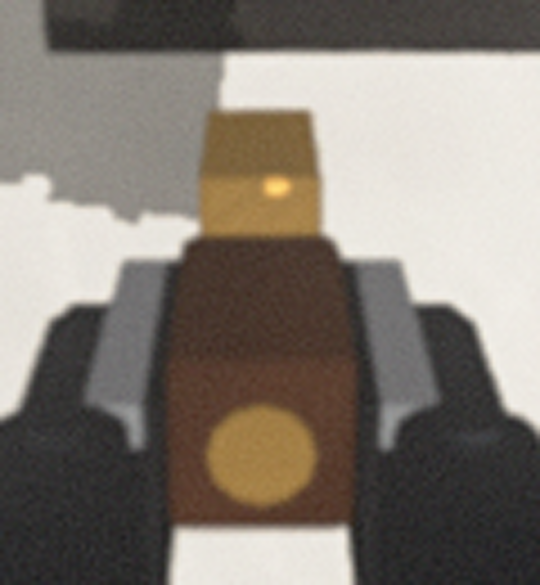

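```bash
python3 -m crank '0 0 0.8 0 0.5; 1.5 0 0.8 0 0.5; 2.5 0 0.8 0 0.5; 2.92 0 0.8 0 0.5; 2.92 0 0.8 0 0.5; 2.92 0 0.8 0 0.5' && python3 -m crank '0 0 -0.5 0 0.5; 0 0 -0.9 0 0.5; 0 0 -1.2 0 0.5; 0 0 -1.5 0 0.5'
```

```text
t: 5.55
tool_pos: [551.2, 173.9, 33.1]
tcp_rot: [-1.398, 1.57, -2.846]
contact_force: [-1.4, 0.3, 2.3]
opening: 17.4
t: 6.05
tool_pos: [550.6, 186.4, 33.7]
tcp_rot: [0.088, 1.566, -1.356]
contact_force: [1.1, -13.1, 7.9]
opening: 17.0
```

```bash
python3 -m crank '0 0 -0.3 0 0.5; 0 0 -0.6 0 0.5; 0 0 -0.9 0 0.5; 0 0 -1.2 0 0.5;0 0 -1.5 0 0.5'; python3 - <<'E'
from h import *
st=r.observe(); c=r.capture('wrist'); save(c,'w4'); pickle.dump((st,c),open('w4.pkl','wb'))
im=c['pixels'][150:300,190:330]; cv2.imwrite('pics/w4z.png',cv2.cvtColor(cv2.resize(im,None,fx=4,fy=4,interpolation=cv2.INTER_CUBIC),cv2.COLOR_RGB2BGR))
E
```

```text
t: 6.68
tool_pos: [548.8, 201.4, 34.3]
tcp_rot: [0.199, 1.566, -1.246]
contact_force: [0.7, -10.8, 7.8]
opening: 17.3
```

View pics/w4z.png

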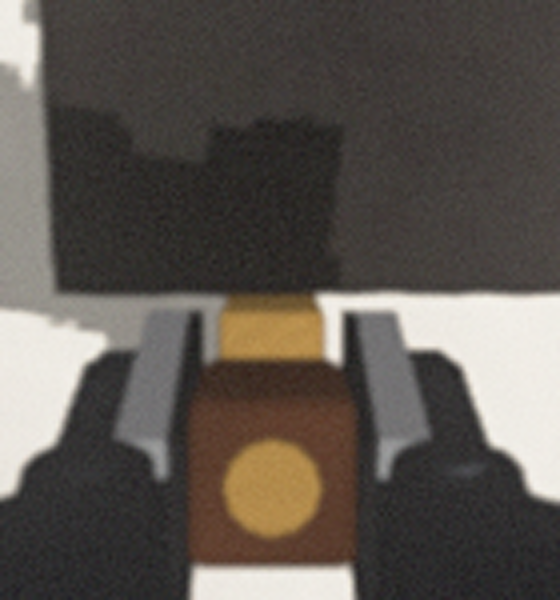

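```bash
python3 -m crank '0 0 -0.3 0 0.5; 0 0 -0.6 0 0.5; 0 0 -0.65 0 0.5; 0 0 0.4 0 0.5; 0 0 1 0 0.5; -3 0 1 0 0.5; -6 0 1 0 0.5; -6 0 1 0 0.5'; python3 - <<'E'
from h import *
st=r.observe(); c=r.capture('wrist'); save(c,'w5'); pickle.dump((st,c),open('w5.pkl','wb'))
im=c['pixels'][170:300,190:330]; cv2.imwrite('pics/w5z.png',cv2.cvtColor(cv2.resize(im,None,fx=4,fy=4,interpolation=cv2.INTER_CUBIC),cv2.COLOR_RGB2BGR))
c=r.capture('scene'); pickle.dump(c,open('s5.pkl','wb')); im=c['pixels'][80:240,110:310]; cv2.imwrite('pics/s5z.png',cv2.cvtColor(cv2.resize(im,None,fx=3.7,fy=3.7,interpolation=cv2.INTER_CUBIC),cv2.COLOR_RGB2BGR))
E
```

```text
t: 7.72
tool_pos: [550.6, 194.3, 94.7]
tcp_rot: [1.816, 1.566, 0.368]
contact_force: [0.3, 0.8, -0.8]
opening: 17.0
```

View pics/w5z.png

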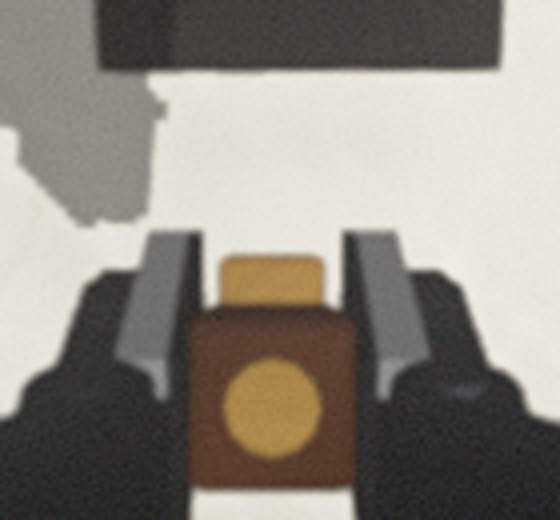

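View pics/s5z.png

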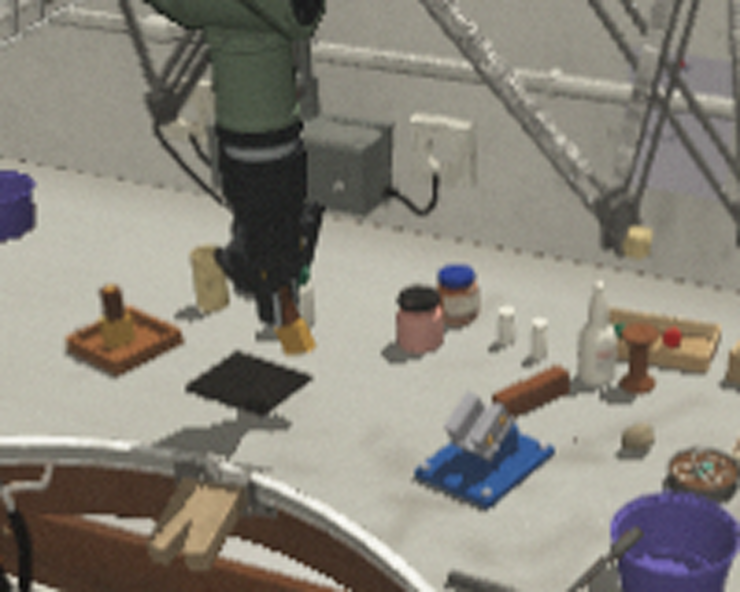

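```bash
python3 - <<'E'
from h import *
for n,box in (('w3',[(251,282,243,273)]),('w5',[(252,290,240,276),(236,244,247,269)])):
    st,c=pickle.load(open(n+'.pkl','rb')); R=R0(st)
    P=(cloud(c,st)-st['tool_pos'])@R
    for a,b,u,v in box:
        Q=P[a:b,u:v].reshape(-1,3);Q=Q[~np.isnan(Q[:,0])]
        m=np.median(Q,0);Q=Q[np.linalg.norm(Q-m,axis=1)<14]
        for _ in range(3):
            k=Q.mean(0);n_=np.linalg.svd(Q-k)[2][2];n_*=-np.sign(n_[0]);d=(Q-k)@n_;Q=Q[abs(d)<2.5*d.std()+.2]
        print(n,len(Q),k.round(1),n_.round(3),'tilt',np.degrees(np.arctan2(n_[2],-n_[0])).round(1),d.std())
    print(P[240:296:6,258].round(1).tolist())
E
```

```text
w3 925 [-31.7   0.2  -5.3] [-0.998  0.019 -0.066] tilt -3.8 0.722933540082526
[[-21.9, 0.4, -12.4], [-27.7, 0.4, -12.3], [-31.1, 0.4, -11.2], [-31.7, 0.4, -8.9], [-32.2, 0.4, -6.5], [-32.6, 0.4, -4.0], [-32.4, 0.4, -1.2], [-32.0, 0.4, 1.8], [61.4, 0.4, 64.4], [62.1, 0.5, 70.2]]
w5 1361 [-31.7   0.2  -3.3] [-0.921 -0.001 -0.389] tilt -22.9 0.7841636968035973
w5 176 [ 4.4  0.1 -1. ] [-0.939  0.008 -0.345] tilt -20.2 0.6314036882415787
[[5.1, 0.4, -0.4], [-4.7, 0.4, -1.5], [-27.9, 0.4, -9.7], [-29.1, 0.4, -7.6], [-31.3, 0.4, -6.0], [-32.5, 0.4, -3.9], [-33.6, 0.4, -1.8], [-33.2, 0.4, 1.1], [-33.2, 0.4, 3.9], [94.8, 0.5, 92.0]]
```

```bash
cat > tilt.py <<'E'
from h import *
from scipy.optimize import least_squares
def pose(c,obs):
    """obs: list of (row, die x, die z). unknown: foot-origin tool x,z and tilt deg."""
    T=c['mount']
    def ray(v):
        n=rays(c,[(258,v)])[0]; d=T[:3,:3]@np.array([n[0],n[1],1]); return d
    D=[ray(o[0]) for o in obs]; C=T[:3,3]
    def f(p):
        x0,z0,th=p; a=np.radians(th); res=[]
        for d,(v,X,Z) in zip(D,obs):
            # die z axis in tool (x,z): (-cos, -sin) ; die x axis (+z dir) : (-sin, cos)
            px=x0-Z*np.cos(a)-X*np.sin(a); pz=z0-Z*np.sin(a)+X*np.cos(a)
            s=(px-C[0])/d[0]; res.append(pz-(C[2]+s*d[2]))
        return res
    o=least_squares(f,[30,0,10]); return o.x.round(2),np.round(o.fun,2)
E
python3 - <<'E'
from tilt import *
st,c=pickle.load(open('w3.pkl','rb'))
H=[(-9,64),(9,64),(-15,30),(-15,0)]
print(pose(c,[(v-.4,)+h for v,h in zip((248.9,286.2,209.3,194.9),H)]))
st,c=pickle.load(open('w5.pkl','rb'))
print(pose(c,[(v-.4,)+h for v,h in zip((249.5,292,234.3),H)]))
for dv in (1,-1): print(pose(c,[(v-.4,)+h for v,h in zip((249.5+dv,292,234.3),H)]),pose(c,[(v-.4,)+h for v,h in zip((249.5,292+dv,234.3),H)]),pose(c,[(v-.4,)+h for v,h in zip((249.5,292,234.3+dv),H)]))
E
```

```text
(array([38.22, -1.04,  0.32]), array([-0.17,  0.06,  0.25, -0.14]))
(array([33.93, 24.13, 21.98]), array([ 0.,  0., -0.]))
(array([36.81, 24.79, 21.01]), array([ 0., -0., -0.])) (array([31.14, 23.09, 22.22]), array([0., 0., 0.])) (array([33.78, 25.16, 22.87]), array([-0.,  0.,  0.]))
(array([31.12, 23.47, 22.91]), array([-0., -0.,  0.])) (array([36.85, 25.22, 21.73]), array([ 0.,  0., -0.])) (array([34.04, 23.08, 21.1 ]), array([ 0., -0., -0.]))
```

```bash
python3 -m crank '3 0 0 0 0.5; 5.9 0 0 0 0.5; 5.9 0 -0.7 0 0.5; 5.9 0 -1.4 0 0.5; 5.9 0 -1.8 0 0.5; 5.9 0 -2.1 0 0.5; 5.9 0 -2.35 0 0.5; 5.9 0 -2.55 0 0.5' && python3 -m crank '0 0 1 0 0.5; -3 0 1.5 0 0.5; -6 0 1.5 0 0.5; -6 0 1.5 0 0.5'; python3 - <<'E'
from h import *
st=r.observe(); c=r.capture('wrist'); save(c,'w6'); pickle.dump((st,c),open('w6.pkl','wb'))
im=c['pixels'][170:300,190:330]; cv2.imwrite('pics/w6z.png',cv2.cvtColor(cv2.resize(im,None,fx=4,fy=4,interpolation=cv2.INTER_CUBIC),cv2.COLOR_RGB2BGR))
E
```

```text
t: 8.82
tool_pos: [545.3, 215.9, 33.2]
tcp_rot: [-0.506, 1.564, -1.951]
contact_force: [0.8, -9.6, 0.5]
opening: 17.0
t: 9.32
tool_pos: [549.5, 204.9, 96.1]
tcp_rot: [1.879, 1.565, 0.431]
contact_force: [-0.1, -0.7, -2.9]
opening: 17.3
```

View pics/w6z.png

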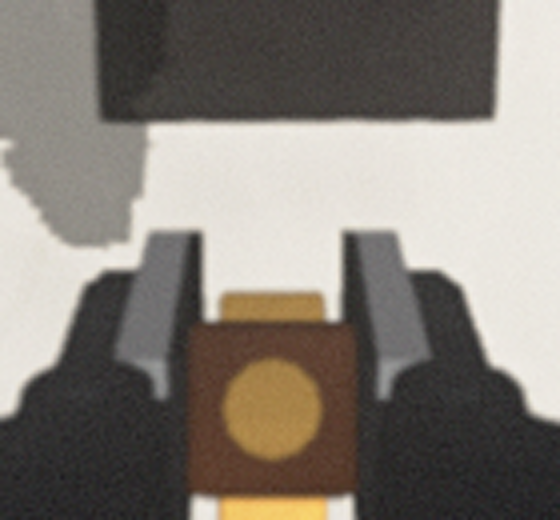

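```bash
python3 - <<'E'
from tilt import *
st,c=pickle.load(open('w6.pkl','rb'))
H=[(-9,64),(9,64),(-15,30)]
for a in ((250.5,293.75,243),(251.5,293.75,243),(250.5,293.75,244)): print(pose(c,[(v-.4,)+h for v,h in zip(a,H)]))
R=R0(st);P=(cloud(c,st)-st['tool_pos'])@R
print(P[236:320:4,258].round(1).tolist())
E
```

```text
(array([29.38, 31.29, 29.15]), array([-0., -0.,  0.]))
(array([32.52, 32.25, 28.3 ]), array([-0., -0.,  0.]))
(array([28.9 , 32.15, 30.04]), array([-0., -0., -0.]))
[[95.7, 0.5, 36.3], [95.5, 0.5, 39.9], [3.9, 0.4, 1.4], [1.9, 0.4, 2.7], [-28.0, 0.4, -9.7], [-30.1, 0.4, -8.9], [-31.7, 0.4, -8.0], [-33.0, 0.4, -6.9], [-33.6, 0.4, -5.5], [-33.1, 0.4, -3.4], [-34.9, 0.4, -2.6], [-34.9, 0.4, -0.8], [-35.3, 0.4, 0.7], [-36.0, 0.4, 2.2], [-37.2, 0.4, 3.2], [-8.2, 0.4, 24.5], [-9.7, 0.4, 25.9], [96.8, 0.5, 103.8], [95.0, 0.5, 106.8], [95.4, 0.5, 111.4], [95.6, 0.5, 115.9]]
```

```bash
python3 - <<'E'
from h import *
st,c=pickle.load(open('w1.pkl','rb'))
g=onplane(c,[(x/5-.4,80+y/5-.4) for x,y in ((275,102),(335,522),(30,535),(5,115))],10,st);print(g.round(1))
e=g[1]-g[0];print(np.degrees(np.arctan2(e[1],e[0])),np.hypot(*e[:2]))
c=pickle.load(open('top0.pkl','rb'))
hsv=cv2.cvtColor(c['pixels'],cv2.COLOR_RGB2HSV);m=cv2.inRange(hsv,(100,120,40),(115,255,255));m[:, :230]=0;m[:,280:]=0;m[:170]=0;m[220:]=0
cs=max(cv2.findContours(m,0,2)[0],key=cv2.contourArea);b=cv2.minAreaRect(cs);print(b,cv2.contourArea(cs))
q=onplane(c,cv2.boxPoints(b),10);print(q.round(1),q.mean(0))
st=r.observe();print(sh(st,(640,-28,160),90))
E
```

```text
[[529.3  20.8  10. ]
 [631.2  20.2  10. ]
 [634.2 -64.6  10. ]
 [529.8 -49.9  10. ]]
-0.331703755133843 101.88601416749492
((253.0, 196.0), (24.0, 20.0), 90.0) 414.0
[[626.6  19.5  10. ]
 [631.5 -59.   10. ]
 [536.2 -64.9  10. ]
 [531.3  12.5  10. ]] [581.41400529 -22.95767524  10.        ]
[-6.56, 6.26, 24.2, np.float64(-83.0), 'now heading', np.float64(7.0)]
```

```bash
python3 -m crank '-4 0 1 -5 0.5; -6.5 0.5 4 -15 0.5; -6.5 1.5 8 -25 0.5; -6.5 3 12 -35.5 0.5; -6.5 4.5 16 -46 0.5; -6.5 6 20 -56.5 0.5; -6.5 6.8 23.6 -67 0.5; -6.5 6.8 23.6 -77.5 0.5' && python3 -m crank '0 0 0 -5.5 0.5; 0 0 0 -5.5 0.5;0 0 0 -5.5 0.5'; python3 - <<'E'
from h import *
st=r.observe(); c=r.capture('wrist'); save(c,'w7'); pickle.dump((st,c),open('w7.pkl','wb'))
E
```

```text
t: 10.38
tool_pos: [644.3, -24.1, 156.4]
tcp_rot: [-3.011, 1.567, -3.103]
contact_force: [-0.1, -0.0, -0.8]
opening: 17.2
t: 10.75
tool_pos: [644.0, -21.3, 157.9]
tcp_rot: [2.986, 1.569, 2.986]
contact_force: [-0.1, -0.9, -1.3]
opening: 17.0
```

View pics/w7.png

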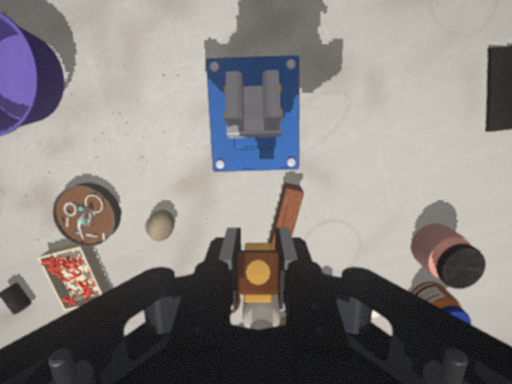

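```bash
python3 - <<'E'
from h import *
st,c=pickle.load(open('w7.pkl','rb'))
im=c['pixels'][45:180,195:315]; cv2.imwrite('pics/w7z.png',cv2.cvtColor(cv2.resize(im,None,fx=5,fy=5,interpolation=cv2.INTER_CUBIC)[:600],cv2.COLOR_RGB2BGR))
P=cloud(c,st)
for u in (234,252,272): print(u,P[66:140:6,u].round(0).tolist())
E
```

```text
234 [[539.0, -42.0, 9.0], [549.0, -39.0, 55.0], [554.0, -39.0, 58.0], [559.0, -39.0, 59.0], [563.0, -39.0, 63.0], [568.0, -39.0, 66.0], [572.0, -39.0, 68.0], [576.0, -38.0, 70.0], [581.0, -38.0, 72.0], [585.0, -39.0, 71.0], [590.0, -39.0, 62.0], [595.0, -40.0, 55.0], [601.0, -41.0, 37.0]]
252 [[539.0, -26.0, 10.0], [544.0, -26.0, 9.0], [549.0, -26.0, 10.0], [555.0, -26.0, 12.0], [562.0, -26.0, 37.0], [566.0, -26.0, 40.0], [571.0, -26.0, 42.0], [576.0, -26.0, 45.0], [581.0, -26.0, 48.0], [585.0, -26.0, 51.0], [590.0, -26.0, 53.0], [595.0, -26.0, 56.0], [601.0, -26.0, 37.0]]
272 [[539.0, -8.0, 10.0], [550.0, -10.0, 56.0], [554.0, -10.0, 58.0], [559.0, -10.0, 61.0], [563.0, -11.0, 63.0], [568.0, -11.0, 66.0], [572.0, -11.0, 68.0], [576.0, -11.0, 71.0], [581.0, -11.0, 74.0], [585.0, -11.0, 69.0], [590.0, -10.0, 61.0], [595.0, -10.0, 56.0], [601.0, -9.0, 37.0]]
```

View pics/w7z.png

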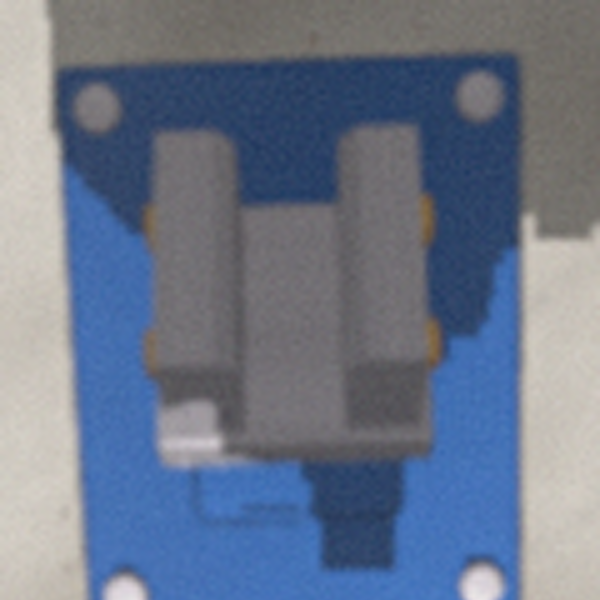

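```bash
python3 - <<'E'
from h import *
st,c=pickle.load(open('w7.pkl','rb')); print(np.round(st['tool_pos'],1),R0(st).round(3).tolist())
z=lambda a:[(195+x/5-.4,45+y/5-.4) for x,y in a]
n=onplane(c,z([(155,130),(418,125)]),54,st);f=onplane(c,z([(160,365),(428,360)]),74,st)
print('outer',n.round(1),f.round(1),n.mean(0),f.mean(0))
n=onplane(c,z([(241,205),(338,205)]),35,st);f=onplane(c,z([(243,440),(348,440)]),55,st)
print('floor',n.round(1),f.round(1),n.mean(0),f.mean(0))
p=onplane(c,z([(60,70),(520,57)]),10,st);print('plate near',p.round(1))
b=onplane(c,z([(97,107),(480,95),(482,582),(125,590)]),10,st);print('bolts',b.round(1),b.mean(0))
R=R0(st);P=(cloud(c,st)-st['tool_pos'])@R
print(P[244:300:4,258].round(1).tolist())
im=c['pixels'][225:320,210:310]; cv2.imwrite('pics/w7d.png',cv2.cvtColor(cv2.resize(im,None,fx=6,fy=6,interpolation=cv2.INTER_CUBIC),cv2.COLOR_RGB2BGR))
E
```

```text
[644.  -21.3 157.9] [[-0.002, 0.0, 1.0], [0.0, 1.0, -0.0], [-1.0, 0.0, -0.002]]
outer [[548.3 -45.6  54. ]
 [547.6  -5.5  54. ]] [[583.1 -43.7  74. ]
 [582.4  -4.8  74. ]] [547.93924245 -25.5703314   54.        ] [582.76245765 -24.25062988  74.        ]
floor [[557.9 -33.5  35. ]
 [557.9 -17.4  35. ]] [[595.2 -32.6  55. ]
 [595.2 -16.   55. ]] [557.87646712 -25.46343387  35.        ] [595.15453685 -24.31564695  55.        ]
plate near [[532.5 -66.8  10. ]
 [530.4  15.3  10. ]]
bolts [[538.9 -60.4  10. ]
 [536.9   8.3  10. ]
 [625.1  10.8  10. ]
 [626.6 -57.8  10. ]] [581.84937105 -24.7777704   10.        ]
[[3.1, 0.4, 1.4], [3.6, 0.4, 3.8], [-29.0, 0.4, -9.8], [-29.0, 0.4, -8.0], [-30.2, 0.4, -6.8], [-31.6, 0.4, -5.8], [-33.3, 0.4, -4.9], [-33.8, 0.4, -3.4], [-34.1, 0.4, -1.8], [-35.1, 0.4, -0.6], [-35.1, 0.4, 1.3], [-35.3, 0.4, 2.9], [-36.9, 0.4, 3.7], [-9.3, 0.4, 24.2]]
```

View pics/w7d.png

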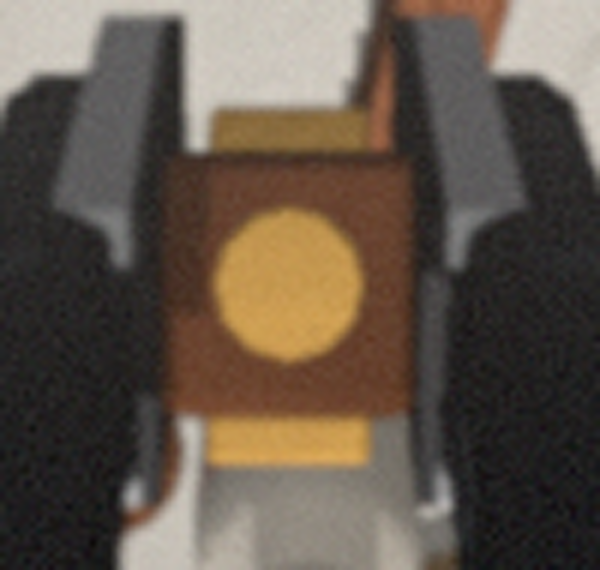

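```bash
python3 - <<'E'
from h import *
st=r.observe(); a=np.radians(1.8)
R=np.array([[0,-np.sin(a),np.cos(a)],[0,np.cos(a),np.sin(a)],[-1,0,0]])
for zz in (60,30,0):
    f=np.array([576.5,-24.9,45])+zz*np.array([-.5*np.cos(a),-.5*np.sin(a),.866])
    t=f-R@np.array([21.5,.45,28]); print(zz,t.round(1),sh(st,t,91.8))
E
```

```text
60 [518.5 -27.2 118.5] [4.0, -0.58, -12.55, np.float64(-1.8), 'now heading', np.float64(90.0)]
30 [533.5 -26.7  92.5] [6.59, -0.54, -11.05, np.float64(-1.8), 'now heading', np.float64(90.0)]
0 [548.5 -26.2  66.5] [9.19, -0.49, -9.55, np.float64(-1.8), 'now heading', np.float64(90.0)]
```

```bash
python3 -m crank '0 -0.2 -5 -1 0.5; 0 -0.4 -10 -1.8 0.5; 1 -0.58 -12.5 -1.8 0.5; 4 -0.58 -12.5 -1.8 0.5; 5.3 -0.56 -11.8 -1.8 0.5; 6.2 -0.55 -11.3 -1.8 0.5; 6.2 -0.55 -11.3 -1.8 0.5'; python3 - <<'E'
from h import *
st=r.observe(); c=r.capture('wrist'); save(c,'w8'); pickle.dump((st,c),open('w8.pkl','wb'))
print(st['tool_pos'].round(1), sh(st,(533.5,-26.7,92.5),91.8))
c=r.capture('scene'); pickle.dump(c,open('s8.pkl','wb')); im=c['pixels'][130:230,200:320]; cv2.imwrite('pics/s8z.png',cv2.cvtColor(cv2.resize(im,None,fx=6,fy=6,interpolation=cv2.INTER_CUBIC),cv2.COLOR_RGB2BGR))
E
```

```text
t: 11.68
tool_pos: [532.4, -27.1, 96.7]
tcp_rot: [2.816, 1.57, 2.848]
contact_force: [0.1, -0.5, -2.0]
opening: 16.8
[532.4 -27.1  96.7] [0.42, 0.04, 0.11, np.float64(0.1), 'now heading', np.float64(91.9)]
```

View pics/w8.png

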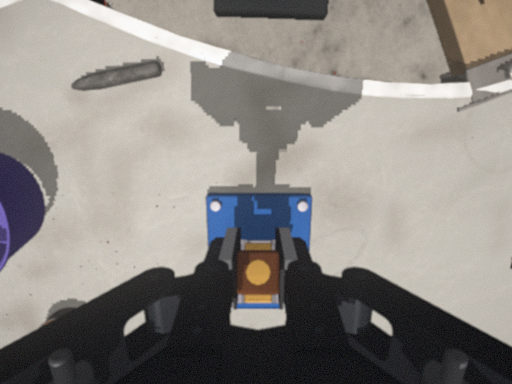

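View pics/s8z.png

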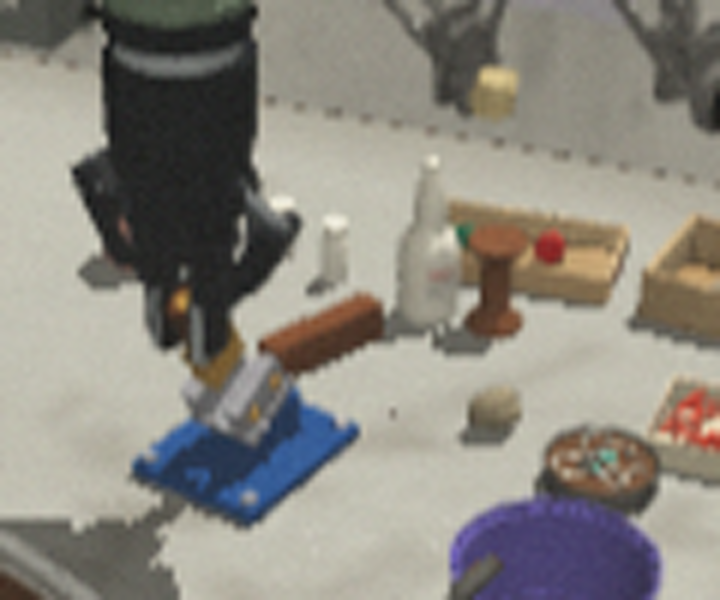

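```bash
python3 -m crank '0.35 0 0.2 0 0.5; 0.7 0 0.4 0 0.5; 1.05 0 0.6 0 0.5; 1.4 0 0.8 0 0.5; 1.4 0 0.8 0 0.5'; python3 -c "
from h import *
st=r.observe();print(sh(st,(548.5,-26.2,66.5),91.8),st['contact_force'].round(1))"
```

```text
t: 12.4
tool_pos: [539.4, -26.9, 82.7]
tcp_rot: [2.896, 1.57, 2.928]
contact_force: [0.1, -0.1, -1.4]
opening: 17.1
[1.62, 0.04, 0.91, np.float64(0.1), 'now heading', np.float64(91.9)] [ 0.1 -0.1 -1.4]
```

```bash
python3 -m crank '0.3 0 0.17 0 0.5; 0.6 0 0.35 0 0.5; 0.6 0 0.35 0 0.5'; python3 -m crank '0.3 0 0.17 0 0.5; 0.6 0 0.35 0 0.5; 0.6 0 0.35 0 0.5'; python3 -c "
from h import *
st=r.observe();print(sh(st,(548.5,-26.2,66.5),91.8),st['contact_force'].round(1))"
```

```text
t: 12.78
tool_pos: [542.9, -26.8, 76.8]
tcp_rot: [2.86, 1.57, 2.892]
contact_force: [-0.5, -0.3, -0.5]
opening: 17.0
t: 13.15
tool_pos: [546.4, -26.7, 70.8]
tcp_rot: [2.884, 1.57, 2.916]
contact_force: [-0.2, -0.1, -1.6]
opening: 17.0
[0.43, 0.04, 0.21, np.float64(0.1), 'now heading', np.float64(91.9)] [-0.2 -0.1 -1.6]
```

```bash
python3 -m crank '0.15 0 0.08 0 0.5; 0.3 0 0.17 0 0.5; 0.3 0 0.17 0 0.5'; python3 -m crank '0.1 0 0.06 0 0.5; 0.1 0 0.06 0 0.5'; python3 -m crank '0.1 0 0.06 0 0.5; 0.1 0 0.06 0 0.5'
```

```text
t: 13.52
tool_pos: [548.0, -26.6, 68.3]
tcp_rot: [2.836, 1.571, 2.869]
contact_force: [-1.7, 0.0, 1.9]
opening: 17.1
t: 13.78
tool_pos: [548.0, -26.6, 68.3]
tcp_rot: [3.097, 1.57, 3.13]
contact_force: [-6.3, -0.5, 9.1]
opening: 17.2
t: 14.02
tool_pos: [548.0, -26.6, 68.2]
tcp_rot: [-3.14, 1.569, -3.108]
contact_force: [-9.3, -0.3, 18.0]
opening: 17.0
```

```bash
python3 -m crank '-0.12 0 -0.07 0 0.5; -0.12 0 -0.07 0 0.5; -0.12 0 -0.07 0 0.5; -0.12 0 -0.07 0 0.5;-0.12 0 -0.07 0 0.5;-0.12 0 -0.07 0 0.5;-0.12 0 -0.07 0 0.5;-0.12 0 -0.07 0 0.5'; python3 - <<'E'
from h import *
st=r.observe(); c=r.capture('wrist'); save(c,'w9'); pickle.dump((st,c),open('w9.pkl','wb'))
im=c['pixels'][225:320,210:310]; cv2.imwrite('pics/w9z.png',cv2.cvtColor(cv2.resize(im,None,fx=6,fy=6,interpolation=cv2.INTER_CUBIC),cv2.COLOR_RGB2BGR))
c=r.capture('scene'); im=c['pixels'][130:230,200:320]; cv2.imwrite('pics/s9z.png',cv2.cvtColor(cv2.resize(im,None,fx=6,fy=6,interpolation=cv2.INTER_CUBIC),cv2.COLOR_RGB2BGR))
E
```

```text
t: 15.02
tool_pos: [548.0, -26.6, 68.3]
tcp_rot: [3.099, 1.57, 3.132]
contact_force: [-5.2, 0.4, 9.4]
opening: 17.2
```

View pics/s9z.png

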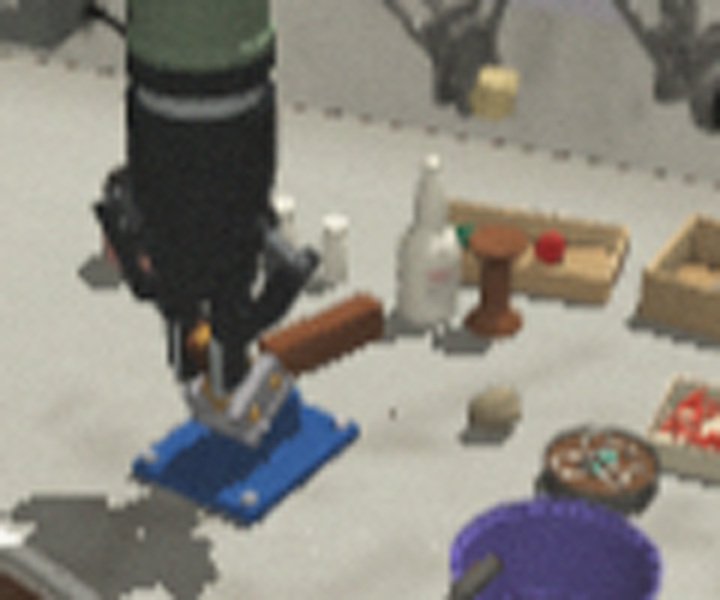

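View pics/w9z.png

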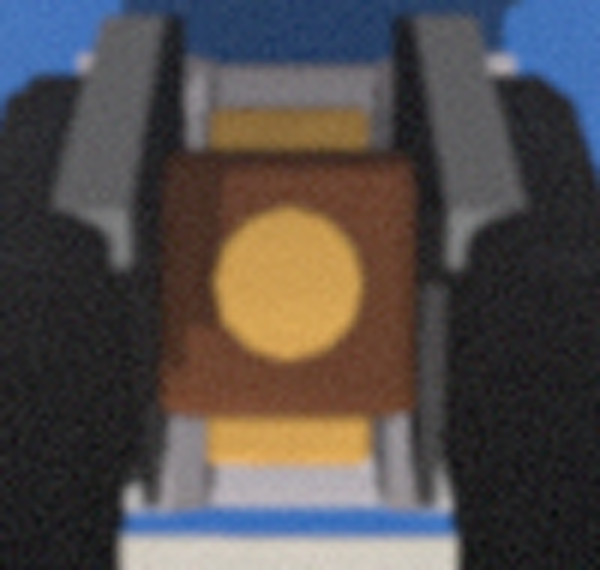

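```bash
python3 -m crank '-0.07 0 -0.04 0 0.5; -0.07 0 -0.04 0 0.5; -0.07 0 -0.04 0 0.5; -0.07 0 -0.04 0 0.5;-0.07 0 -0.04 0 0.5;-0.07 0 -0.04 0 0.5'; python3 - <<'E'
from h import *
c=pickle.load(open('top0.pkl','rb')); P=cloud(c)
q=onplane(c,[(x/2.75+110-.3,y/2.75+120-.3) for x,y in ((633,211),(706,230),(688,305),(615,290))],30)
print('pass rim',q.round(0),q.mean(0))
q=onplane(c,[(x/2.75+110,y/2.75+120) for x,y in ((548,295),(530,350),(553,207))],55); print('torch a,b; tub rim ctr',q.round(0))
for v in range(222,250,4): print(v,[ [u]+P[v,u].round(0).tolist() for u in range(300,314,2)])
E
```

```text
t: 15.88
tool_pos: [548.0, -26.6, 68.3]
tcp_rot: [2.982, 1.57, 3.015]
contact_force: [-3.8, 1.1, 5.4]
opening: 17.2
pass rim [[ 597. -357.   30.]
 [ 576. -459.   30.]
 [ 470. -434.   30.]
 [ 484. -334.   30.]] [ 531.72995022 -396.04608688   30.        ]
torch a,b; tub rim ctr [[ 467. -241.   55.]
 [ 393. -219.   55.]
 [ 589. -243.   55.]]
222 [[300, nan, nan, nan], [302, 493.0, -219.0, -1.0], [304, 493.0, -227.0, -1.0], [306, 494.0, -234.0, -1.0], [308, 494.0, -242.0, -2.0], [310, 483.0, -239.0, 87.0], [312, 496.0, -258.0, -5.0]]
226 [[300, 476.0, -212.0, 3.0], [302, 477.0, -220.0, -1.0], [304, 478.0, -227.0, -0.0], [306, 478.0, -235.0, 2.0], [308, 479.0, -243.0, -4.0], [310, 469.0, -240.0, 83.0], [312, 479.0, -258.0, 2.0]]
230 [[300, 461.0, -213.0, -1.0], [302, 462.0, -220.0, -1.0], [304, 462.0, -228.0, 0.0], [306, 463.0, -236.0, -4.0], [308, 455.0, -234.0, 73.0], [310, 464.0, -251.0, -0.0], [312, 464.0, -259.0, -2.0]]
234 [[300, 446.0, -213.0, 3.0], [302, 446.0, -221.0, 1.0], [304, 447.0, -229.0, -2.0], [306, 447.0, -236.0, 2.0], [308, 440.0, -235.0, 74.0], [310, 448.0, -251.0, 5.0], [312, 449.0, -259.0, 2.0]]
238 [[300, 431.0, -214.0, -4.0], [302, 431.0, -221.0, 1.0], [304, 432.0, -229.0, 0.0], [306, 426.0, -229.0, 62.0], [308, 433.0, -245.0, -3.0], [310, 433.0, -251.0, 4.0], [312, 433.0, -259.0, 1.0]]
242 [[300, 415.0, -214.0, -1.0], [302, 416.0, -222.0, 3.0], [304, 416.0, -230.0, -0.0], [306, 412.0, -230.0, 64.0], [308, 418.0, -245.0, -4.0], [310, 418.0, -253.0, -3.0], [312, 418.0, -260.0, -2.0]]
246 [[300, 400.0, -215.0, -0.0], [302, 397.0, -217.0, 56.0], [304, 397.0, -224.0, 58.0], [306, 402.0, -238.0, 1.0], [308, 402.0, -245.0, -1.0], [310, 403.0, -253.0, 0.0], [312, 403.0, -260.0, 0.0]]
```

```bash
python3 -m crank '-0.9 0 -0.5 0 0.5; -1.8 0 -1.0 0 0.5; -3 0 -1.73 0 0.5; -4.5 0 -2.6 0 0.5; -8 0 -2.6 0 0.5; -11.5 0 -2 0 0.5; -11.5 0 -2 0 0.5'; python3 -c "
from h import *
st=r.observe();print(sh(st,(600,-395,180),78.4))"
```

```text
t: 16.75
tool_pos: [530.1, -27.4, 186.6]
tcp_rot: [-0.091, 1.563, -0.059]
contact_force: [0.7, 0.7, -1.6]
opening: 17.3
[0.73, -36.96, 5.79, np.float64(13.4), 'now heading', np.float64(91.8)]
```

```bash
python3 -m crank '0.2 -4 1 2 0.5; 0.5 -9 2 4 0.5; 0.5 -14 3 6 0.5; 0.5 -19 4 8 0.5; 0.5 -24 5 10 0.5; 0.5 -29 5.8 13.4 0.5; 0.5 -33 5.8 13.4 0.5; 0.5 -37 5.8 13.4 0.5' && python3 -m crank '0 0 0 0 0.5; 0 0 0 0 0.5'; python3 - <<'E'
from h import *
st=r.observe(); c=r.capture('wrist'); save(c,'w10'); pickle.dump((st,c),open('w10.pkl','wb'))
E
```

```text
t: 17.75
tool_pos: [597.2, -396.1, 176.3]
tcp_rot: [2.686, 1.568, 2.484]
contact_force: [0.4, 0.5, -0.6]
opening: 17.0
t: 18.0
tool_pos: [597.4, -394.3, 176.8]
tcp_rot: [2.512, 1.568, 2.31]
contact_force: [0.7, -0.7, -1.2]
opening: 17.4
```

View pics/w10.png

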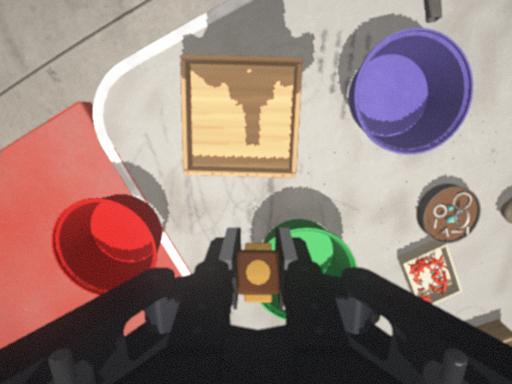

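```bash
python3 - <<'E'
from h import *
st,c=pickle.load(open('w10.pkl','rb'));R=R0(st)
q=onplane(c,[(181,57),(301,57),(297,177),(183,176)],30,st);print(q.round(1),q.mean(0))
print(((q-st['tool_pos'])@R).round(1),((q.mean(0)-st['tool_pos'])@R).round(1))
E
```

```text
[[ 473.1 -438.2   30. ]
 [ 494.8 -333.6   30. ]
 [ 601.6 -355.9   30. ]
 [ 578.4 -464.1   30. ]] [ 537.00084436 -397.96324942   30.        ]
[[ 146.9  -68.2 -112.7]
 [ 147.1   38.6 -112.3]
 [ 146.8   38.2   -3.2]
 [ 146.7  -72.4   -4.3]] [146.9 -16.  -58.1]
```

```bash
python3 -m crank '0 -0.8 -4 0 0.5; 2 -1.6 -8 0 0.5; 6 -1.6 -8.6 0 0.5; 10 -1.6 -8.6 0 0.5; 12.5 -1.6 -8.6 0 0.5; 13.9 -1.6 -8.6 0 0.5; 13.9 -1.6 -8.6 0 0.5' && python3 -m crank '0 0 1 0 0.5; 0 0 2 0 0.5; 0 0 3 0 0.5; 0 0 3.6 0 0.5; 0 0 4 0 0.5; 0 0 4.4 0 0.5'
```

```text
t: 18.92
tool_pos: [510.6, -392.7, 38.5]
tcp_rot: [2.572, 1.569, 2.372]
contact_force: [0.4, 0.1, -1.4]
opening: 17.1
t: 19.68
tool_pos: [545.8, -400.3, 38.1]
tcp_rot: [2.973, 1.55, 2.773]
contact_force: [-22.2, 2.8, 10.4]
opening: 16.8
```

```bash
python3 -m crank '0 0 0.4 0 0.5; 0 0 0.8 0 0.5; 0 0 1.2 0 0.5; 0 0 1.2 0 0.5'; python3 - <<'E'
from h import *
st=r.observe(); c=r.capture('wrist'); save(c,'w11'); pickle.dump((st,c),open('w11.pkl','wb'));print(st['tool_pos'])
E
```

```text
t: 20.18
tool_pos: [558.2, -402.2, 37.7]
tcp_rot: [2.898, 1.552, 2.697]
contact_force: [-15.6, 4.2, 6.4]
opening: 17.2
[ 558.19668707 -402.197914     37.68761907]
```

View pics/w11.png

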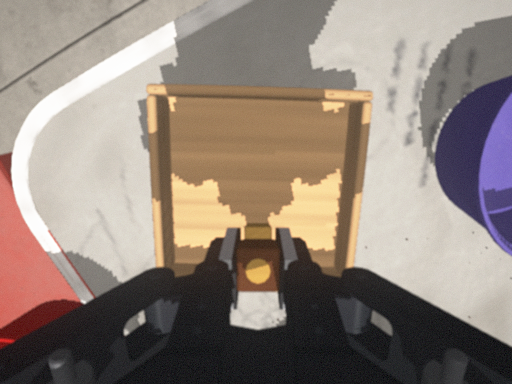

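```bash
python3 -m crank '0 0 0.4 0 0.5; 0 0 0.8 0 0.5; 0 0 1.2 0 0.5; 0 0 1.6 0 0.5; 0 0 1.6 0 0.5'; python3 - <<'E'
from h import *
st=r.observe(); c=r.capture('wrist'); save(c,'w12'); pickle.dump((st,c),open('w12.pkl','wb'));print(st['tool_pos'])
im=c['pixels'][150:310,180:340]; cv2.imwrite('pics/w12z.png',cv2.cvtColor(cv2.resize(im,None,fx=3.7,fy=3.7,interpolation=cv2.INTER_CUBIC),cv2.COLOR_RGB2BGR))
E
```

```text
t: 20.85
tool_pos: [575.0, -405.3, 37.8]
tcp_rot: [2.859, 1.554, 2.657]
contact_force: [-13.6, 5.1, 5.2]
opening: 17.6
[ 575.00926764 -405.32248304   37.7961166 ]
```

View pics/w12z.png

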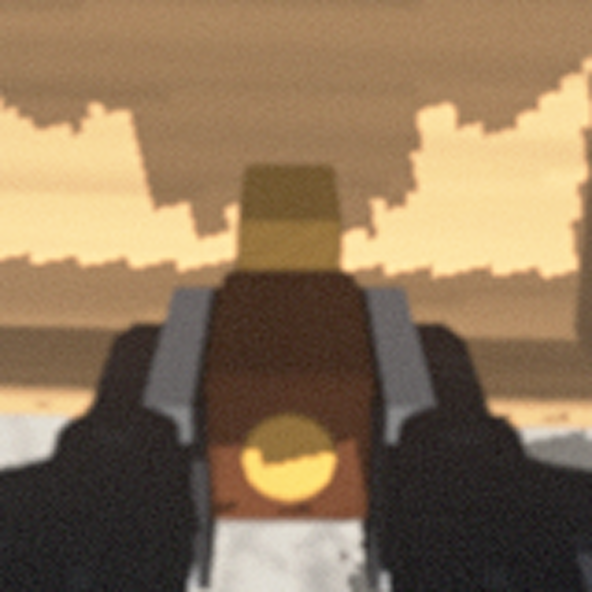

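```bash
python3 -m crank '0 0 -1 0 0.5; 0 0 -1.6 0 0.5; 0.1 0 -1.6 0 0.5; 0.1 0 -1.6 0 0.5' ; python3 -m crank '0.15 0 0 0 0.5;0.3 0 0 0 0.5; 0.3 0 0 0 0.5'; python3 -m crank '0.15 0 0 0 0.5;0.15 0 0 0 0.5'
```

```text
t: 21.4
tool_pos: [566.1, -405.1, 38.0]
tcp_rot: [-0.144, 1.57, -0.346]
contact_force: [0.2, -0.3, -2.0]
opening: 16.8
t: 21.78
tool_pos: [565.6, -404.8, 34.7]
tcp_rot: [2.553, 1.57, 2.352]
contact_force: [1.0, 0.4, -1.3]
opening: 16.8
t: 22.02
tool_pos: [565.5, -404.8, 33.3]
tcp_rot: [2.4, 1.57, 2.199]
contact_force: [-0.0, -0.9, -2.1]
opening: 17.1
```

```bash
python3 -m crank '0.1 0 0 0 0.5;0.1 0 0 0 0.5'; python3 -m crank '0.1 0 0 0 0.5;0.1 0 0 0 0.5';python3 -m crank '0.1 0 0 0 0.5;0.1 0 0 0 0.5'; python3 -c "
from h import *
st=r.observe(); c=r.capture('wrist');save(c,'w13')"
```

```text
t: 22.28
tool_pos: [565.7, -405.0, 32.9]
tcp_rot: [-0.225, 1.57, -0.426]
contact_force: [-0.4, 0.5, 1.2]
opening: 17.2
t: 22.52
tool_pos: [565.8, -404.9, 32.8]
tcp_rot: [-0.299, 1.57, -0.501]
contact_force: [-1.3, 1.0, 5.3]
opening: 17.5
t: 22.78
tool_pos: [565.8, -405.0, 32.8]
tcp_rot: [-0.328, 1.57, -0.53]
contact_force: [-1.9, 2.4, 9.9]
opening: 17.2
```

View pics/w13.png

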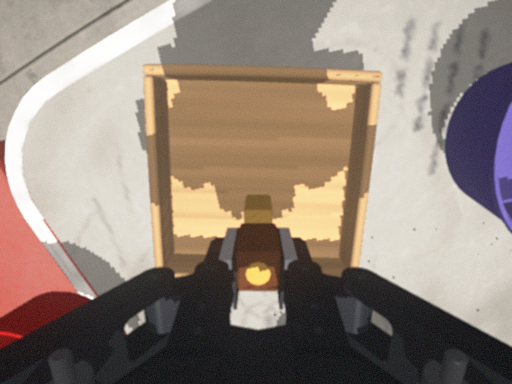

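```bash
python3 -m crank '-0.2 0 0 0 2.5; -0.2 0 0 0 4; -0.2 0 0 0 5; -0.2 0 0 0 5; -3 0 0 0 5; -8 0 0 0 5; -13 0 0 0 5; -13 0 0 0 5'; python3 - <<'E'
from h import *
st=r.observe(); c=r.capture('wrist'); save(c,'w14'); c=r.capture('scene');save(c,'s14')
E
```

```text
t: 23.82
tool_pos: [567.8, -406.5, 165.9]
tcp_rot: [-0.427, 1.56, -0.628]
contact_force: [0.9, 0.0, 0.1]
opening: 50.3
```

View pics/w14.png

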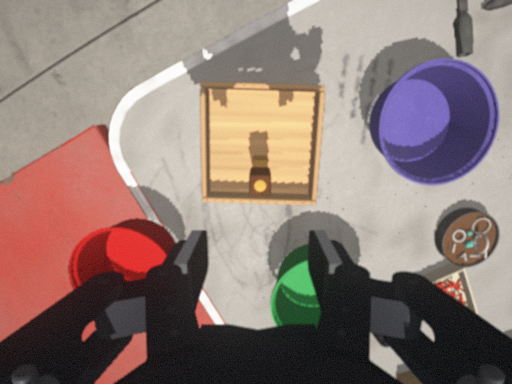

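View pics/s14.png

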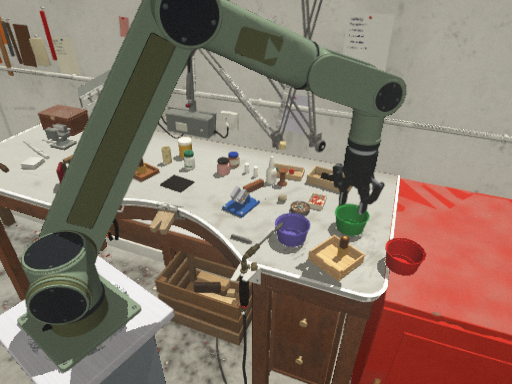

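The wrist view shows the die standing upright in the pass tray, handle at (260,183). The scene view shows it at (345,242), with the other objects undisturbed and the gripper clear. I'm handing in now.

```bash
python3 -c "
from h import *
print(r.close_job(), r.observe()['t'])"
```

```text
the job is handed in; nothing more can be done
the job is handed in; nothing more can be done
```

The die from the black board passed and now stands upright in the pale pass tray. I handed the job in at about 24 s of the 42 s allowed.

- **Tilting the die:** The tool could only turn about its own axis, so I tilted the die in the grip by pulling its foot against the board's side edge. That gave about 29° against the gauge's 30°.
- **The test:** Lowered along the gap, it met no resistance past the mouth. It stopped at about foot z = 2 by my estimate (error a few mm), which is the floor and well below the 20 mm stop of an oversize die. The push peaked at about 20 N while I was finding the floor. I then eased off and let it rest for about 1.8 s, still lightly held, at 11 N falling to about 7 N.
- **Placing it:** I set it upright by pushing its foot against the tray's far wall, lowered it to the floor, released it and backed away.

The last wrist and scene pictures show the die in the tray and the gripper clear. No bystander looked moved, but the arm hid most of the waiting tray in the last picture, so I did not re-check that die. The tongue also measured about 14 mm thick in the images, which agrees with a pass.

One check disagreed: the camera-ray estimate of the die's place along the tool was about 7 mm off the depth reading. I used the depth reading, and the contact height at the floor bore it out to within about 2 mm.

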